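# Prop the sample chest's lid open

## Task

Open the sample chest and leave its lid propped: lift the lid right back against its stop, swing the prop rod up out of its clip, then lower the lid gently, without letting it drop, until the roller at the rod's end has gone into the slot in the lid's underside and the rod alone carries the lid. Don't disturb the dish in the chest or the beaker and flask beside it.

Things in the scene. Friction and masses are not known exactly. Their poses are not given: they have to be found in the camera images.
- chest: White open-topped insulated chest fixed to the worktop, 170 (x, front to back) x 240 (y) x 80 mm high, walls and floor 12 mm. Origin: centre of the underside; x axis to its back (hinge side), y to its left, z up. The lid's finger lip overhangs its front. The prop rod lies inside, in the plane y = +50 mm; a glass dish lies in the right half.
- lid (a joint): Hinge angle of the lid: 0 shut, grows as its front edge rises; 1.72 is the stop, where it leans slightly back and stays by itself. Below about 1.45 it falls shut if not held. Lid: slab 170 x 240 x 22 mm, about 0.8 kg (varies by 25 %), with a finger lip on its free (front) edge.
- lid_hinge (a point): Point on the hinge axis at mid-width: back top rim of the chest (85 mm behind its centre, 80 mm above its underside). Turns with the lid: x axis along the lid from the free edge to the hinge, y along the hinge, z out of the lid's top. The lid's underside is the plane z = 0 of this frame.
- lid_strip (a point): Fixed point of the lid's underside, 100 mm from the hinge in the rod's plane (axes as lid_hinge). It lies on a flush steel strip, 42 mm wide, with one slot 24 mm long x 20 mm wide x 10 mm deep, centred 18 to 42 mm nearer the free edge (adjusted anew, not measured). A roller touching here rolls under the lid's weight into the slot (lid then sinks 0.08 rad); beyond the slot the rod slips out.
- lid_lip (a point): Point in the finger lip, 190 mm from the hinge, mid-width, mid-thickness; axes as lid_hinge. The lip is a plate 10 mm thick (underside flush with the lid's underside), 150 mm wide, standing 30 mm out from the slab to 200 mm from the hinge; with the lid shut it overhangs the chest's front by 30 mm, its underside 80 mm above the worktop.
- rod (a joint): Angle of the prop rod above the level: 0 in its clip (lying towards the hinge), grows as the roller end swings up, at most 1.75. Pivot friction (0.03 N m) holds the rod at any angle unless pushed. At about 0.85 the roller meets the lid at lid_strip, with the lid at about 1.0; seated in the slot, the rod stands at 1.05 to 1.27 and the lid at 0.77 to 0.86.
- rod_pivot (a point): Pivot of the rod, on its axis: 55 mm in front of the chest's centre, y = +50 mm, 66 mm above the chest's underside, in a fork 22 mm wide, top 74 mm high. Turns with the rod: x axis along the rod to its roller end, y along the pivot axis. The rod is a steel bar 10 mm thick, 125 mm from pivot to roller axle.
- rod_tip (a point): Centre of the small free-turning roller (14 mm across, 10 mm wide) at the rod's free end, 125 mm from the pivot.
- rod_grip (a point): Point on the rod's axis 70 mm from the pivot, free on all sides: a good place to take it. The spring clip (two small jaws, 10 mm long along the rod) grips it 97 mm from the pivot and lets go with a pull of a few newtons upward.
- dish: Flat round glass dish, 95 mm across, 16 mm high, loose on the chest's floor in its right half. Origin: centre of its underside.
- small_beaker: Empty glass beaker 61 x 56 x 69 mm, loose on the worktop to the right of the chest. Origin: centre of its underside.
- flask: Conical glass flask 64 mm wide, 114 mm high, loose on the worktop to the left of the chest. Origin: centre of its underside.

How it is judged:
On the way, in this order (a step that is already met when the one before it is completed fails the run):
1. the lid is laid back against its stop (past 1.6 rad) (value of joint lid above 1.6 rad), for 0.2 s.
2. the rod is swung up out of its clip (past 0.5 rad) (value of joint rod above 0.5 rad), for 0.2 s.
At the end, for the whole second after the job is handed in: The roller at the rod's end is in the slot (its centre no more than 1 mm below the plane of the lid's underside, 100 to 160 mm from the hinge) and carries the lid, which stands still at 0.7 to 0.95 rad (z of rod_tip in the frame of lid_hinge above -0.001 m and x of rod_tip in the frame of lid_hinge between -0.16 and -0.1 m and value of joint lid between 0.7 and 0.95 rad and velocity of joint lid between -0.05 and 0.05 rad/s and velocity of joint rod between -0.1 and 0.1 rad/s); the robot touches nothing.
It fails at once if the lid is let drop instead of being lowered ((value of joint lid between 1.05 and 1.45 rad and velocity of joint lid below -1.9 rad/s) or velocity of joint lid below -4.5 rad/s).
It fails at once if the dish, beaker or flask is disturbed (moved over 30 mm) (distance of any of dish, small_beaker, flask from where it was at the start of the episode above 0.03 m).
It also fails if it takes over 64 s, if anything falls off the work surface, if the arm or the gripper's body presses on something with over 40 N, if the wrist force passes 120 N, or if a joint passes its speed limit or range.

## Robot

A 6-joint arm with a two-finger parallel gripper is mounted at the origin on a cart in front of the work surface, level with it; the furniture and walls round the work are solid. World frame = base frame: x ahead of the robot, y to its left, z up, the work surface at z = 0. Lengths are in m, angles in rad, forces in N, time in s.
With the tool pointing down it reaches from about 0.25 to 0.775 m from the base axis. Payload 8.9 kg.
Tool frame: the origin (TCP) lies on the mounting face of the last link; the fingertips stand 173 mm ahead of it and the grasp point (between the pads) lies 155 mm ahead of it; z points along the fingers, y is the direction in which the jaws open and shut (so a half turn about z gives the same grasp; the last joint's range is limited). The gripper opens to 85 mm and grips with 20 to 120 N. Pads are 22 mm wide; open, the fingers measure 114 mm over their backs; the gripper's body (76 mm by 85 mm) begins 54 mm behind the grasp point. The pads swing forward as they close: fully open they stand 13 mm farther back than shut.
Start: joints at [-1.478, 0.291, -0.153, 1.127, 0, 1.431], TCP at [0.121, -0.511, 0.405] pointing down, gripper open.
Joint ranges: [-2.52, 2.52], [-0.91, 1.74], [-1.3, 1.37], [-1.96, 2.02], [-1.52, 1.47], [-3.14, 3.14]. Speed limits (rad/s): [2.22, 2.22, 2.79, 3.14, 3.14, 3.14].

## Interface

Orientations are given as a unit quaternion [x, y, z, w].
In Python, from plant import r gives the robot as it stands.
- The arm moves only by the tool jog_arm, never from a script. Its argument "series" is a list of rows, each an object with "fingers": the opening, from 0 (shut) to 1 (fully open); "delta_pos": the shift along the tool's x, y, z in units of 15 cm (1.0 is 15 cm), a list of three; "turn": the turn about the tool's z in units of pi rad (1.0 is pi rad). A call has exactly 8 rows; each row is the pose to reach, as a shift and turn from the pose commanded when the call began, along the tool's axes at that moment, turning the shorter way round; what a row does not reach only later rows make up. A row lasts 1/8 s, in which the tool goes at most 62.5 mm and 10.7 degrees, less where a joint would pass 70% of its speed; a pose out of reach is approached as far as the arm can. A call with a number of a shift or a turn outside -1 to 1 is refused whole. A call with a gripper value outside its range is refused whole. The fingers move at their own pace and stop on an object; the grip force is fixed at half the most. Time passes only in rows, so rows that repeat a pose let the fingers close, or fill a call up. It gives the time, the measured TCP pose, the force and the opening at its end, in the units of the state.
- r.sense(): the state, without advancing time (a new reading comes with each control period).
- r.grab_frame(name): name is "side" or "top"; returns a dict with "color" (384x512x3 uint8, red, green, blue), "fx", "fy", "cx", "cy" (pixels), "eye" and "orientation" of the camera in the world. Camera axes: x right, y down, z forward; pixel columns grow to the right and rows downward; lengths in m; the calibration is good to about 2 mm. A picture is of the moment at which its call begins. There is no depth.
- r.hand_in(): hands the job in, once; it reports no verdict.
The state is a dict: "time": time; "qpos": joint angles; "qvel": joint speeds; "tau": joint torques, N m; "tool_pos": TCP position; "orientation": TCP orientation; "wrist_force": force on the tool from outside, world axes, zero at the start; "torque": the same for the moment, N m; "gripper_width": opening from 0.0 (shut) to 1.0 (fully open).
Only numpy, scipy, OpenCV 4.12 (cv2) and the standard library are available. Lean on these libraries where they do the work, as an engineer would, in place of code of your own. Each camera call takes 0.05 s, during which the arm holds its last target.

## Working session

There is one attempt and no reset: what is moved stays moved. The work goes in short steps, Python scripts to look and compute and a tool call to move; the robot and the scene stay as the last step left them, time stands still between calls to the robot, and variables do not carry over. Pictures are saved under pics/ and viewed, and the job is handed in when it is done.

Besides the shell and the picture viewer there is one more tool, called as name([rows], argument=value, ...), one row to a line, values as JSON. jog_arm: Moves the arm, as the interface text tells. Its arguments: {"type":"object","properties":{"series":{"type":"array"}},"required":["series"]}

```bash
ls -la; mkdir -p pics; python3 - <<'E'
from plant import r
import cv2
s=r.sense();print(s)
for n in("side","top"):
    f=r.grab_frame(n);cv2.imwrite(f"pics/{n}0.png",f["color"][:,:,::-1]);print(n,{k:f[k] for k in f if k!="color"})
E
```

```text
total 12
drwxr-xr-x  3 agent agent 4096 Dec  7 15:45 .
drwxr-xr-x 23 root  root  4096 Dec  7 15:45 ..
drwxr-xr-x  2 agent agent 4096 Dec  7 15:45 pics
{'time': 0.0, 'qpos': array([-1.47830381e+00,  2.91273772e-01, -1.54075781e-01,  1.12667823e+00,
        1.89418708e-05,  1.43152103e+00]), 'qvel': array([-1.19414927e-03, -9.01135670e-04,  7.99091820e-05,  6.47508318e-05,
        8.27150543e-04, -4.29336485e-04]), 'tau': array([ 1.60874282e-03, -5.37138104e+01,  3.31377053e+01,  1.56326318e-02,
       -2.27162298e-05,  2.62783510e-05]), 'tool_pos': array([ 0.12059316, -0.51076753,  0.4041544 ]), 'orientation': array([ 9.93292783e-01,  1.15624686e-01,  2.38698135e-05, -6.15340138e-04]), 'wrist_force': array([-0.17586914,  0.23694707, -0.08239523]), 'torque': array([-0.0428511 ,  0.04672718,  0.01773353]), 'gripper_width': 0.9982367138718558}
side {'fx': 376.8630793687265, 'fy': 376.8630793687265, 'cx': 261.22142925964954, 'cy': 186.8946628022949, 'eye': array([0.05103559, 0.91519334, 0.71357805]), 'orientation': array([-0.2375868 ,  0.84205521, -0.46649627,  0.12991063])}
top {'fx': 466.8477203811261, 'fy': 466.8477203811261, 'cx': 257.81384700800015, 'cy': 190.7161043234689, 'eye': array([0.40218509, 0.03201468, 1.72454882]), 'orientation': array([ 0.71402415, -0.69829782,  0.03709694, -0.03425607])}
```

View pics/side0.png

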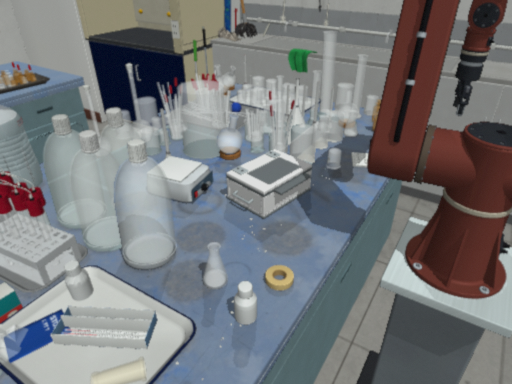

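View pics/top0.png

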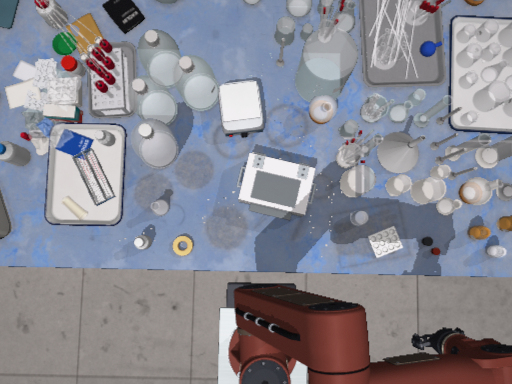

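```bash
cat > h.py <<'E'
import numpy as np,cv2
from scipy.spatial.transform import Rotation as R
def ray(f,u,v):
    d=R.from_quat(f["orientation"]).apply([(u-f["cx"])/f["fx"],(v-f["cy"])/f["fy"],1]);return f["eye"],d
def onz(f,u,v,z):
    e,d=ray(f,u,v);return e+d*(z-e[2])/d[2]
def proj(f,p):
    c=R.from_quat(f["orientation"]).inv().apply(np.asarray(p)-f["eye"]);c=np.atleast_2d(c)
    return np.c_[c[:,0]/c[:,2]*f["fx"]+f["cx"],c[:,1]/c[:,2]*f["fy"]+f["cy"]]
def crop(f,x0,y0,x1,y1,k,name):
    cv2.imwrite("pics/"+name,cv2.resize(np.ascontiguousarray(f["color"][y0:y1,x0:x1,::-1]),None,fx=k,fy=k,interpolation=cv2.INTER_CUBIC))
E
python3 - <<'E'
from h import *
from plant import r
f=r.grab_frame("top");crop(f,220,130,340,230,6,"topc.png")
f=r.grab_frame("side");crop(f,200,130,330,220,6,"sidec.png")
E
```

```text
(no output)
```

View pics/topc.png

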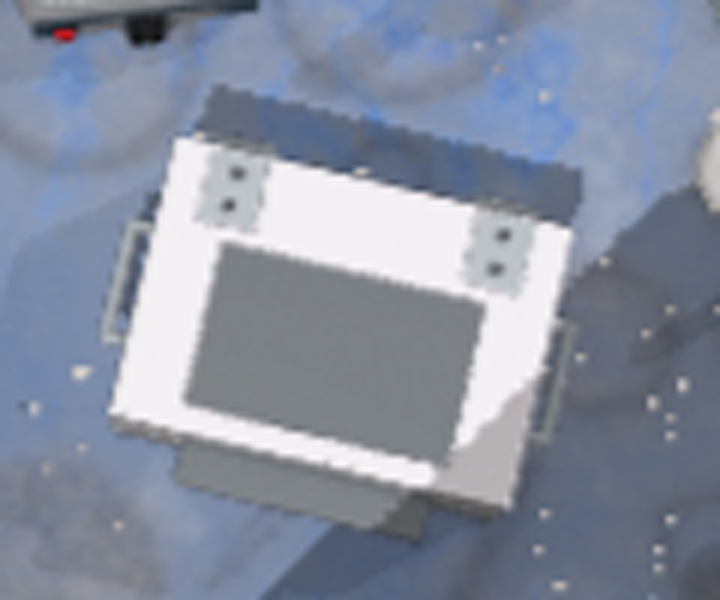

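View pics/sidec.png

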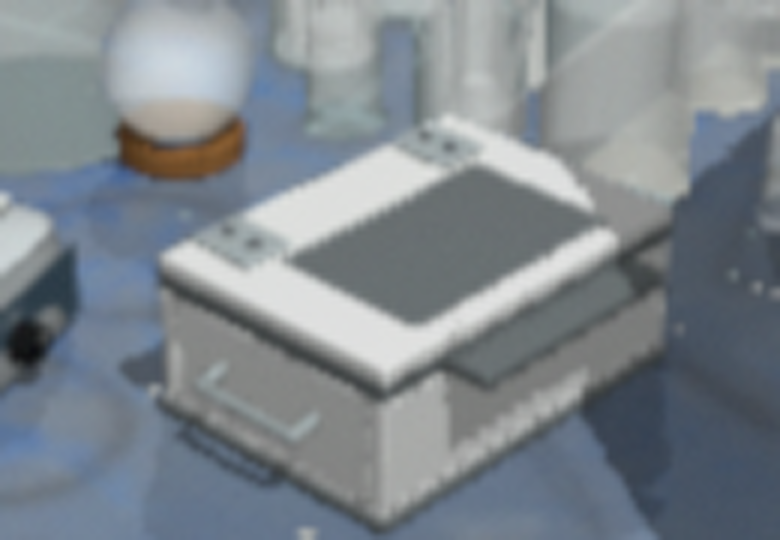

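```bash
python3 - <<'E'
from h import *
from plant import r
f=r.grab_frame("top");g=r.grab_frame("side")
C=np.array([[178,137],[573,228],[512,502],[112,413]])
P=np.array([onz(f,220+(a+.5)/6-.5,130+(b+.5)/6-.5,0.102) for a,b in C]);print(P)
bl,br,fr,fl=P
print(np.linalg.norm(bl-br),np.linalg.norm(fl-fr),np.linalg.norm(bl-fl),np.linalg.norm(br-fr))
a=[np.arctan2(*(v[1::-1])) for v in(bl-fl,br-fr)]+[np.arctan2(*((l-q)[1::-1]))-np.pi/2 for l,q in((bl,br),(fl,fr))];print(a,P.mean(0))
# side check: top corners left back/left front
q=np.array([[162,258],[385,390],[440,118]])
for (u,v) in q: print(onz(g,200+(u+.5)/6-.5,130+(v+.5)/6-.5,0.102))
# flask, beaker
print("flask base top",onz(f,159,209,0.0))
E
```

```text
[[ 0.70148435  0.06044242  0.102     ]
 [ 0.65280434 -0.17205199  0.102     ]
 [ 0.49153836 -0.13822463  0.102     ]
 [ 0.53808818  0.09490576  0.102     ]]
0.2375360898850977 0.23773233223530357 0.16699110896514524 0.16477562403288745
[np.float64(-0.20787212110037984), np.float64(-0.20676359341911985), np.float64(-0.20639969434397876), np.float64(-0.19708103389050957)] [ 0.59597881 -0.03873211  0.102     ]
[0.69984029 0.06583266 0.102     ]
[0.52960394 0.11409646 0.102     ]
[ 0.6565185  -0.16086738  0.102     ]
flask base top [0.50084348 0.3904689  0.        ]
```

```bash
cat >> h.py <<'E'
Cc=np.array([0.596,-0.039,0.]);YAW=-0.205
def w(x,y,z): return Cc+R.from_euler('z',YAW).apply([x,y,z])
def chest(p): return R.from_euler('z',-YAW).apply(np.asarray(p)-Cc)
def psi(s): 
    t=R.from_quat(s["orientation"]).as_matrix()[:,0];return np.arctan2(t[1],t[0])
def need(s,gp,ps=None):
    """gp: grasp point target (world); prints units"""
    M=R.from_quat(s["orientation"]);d=M.inv().apply(np.asarray(gp)+[0,0,.155]-s["tool_pos"])
    t=0 if ps is None else -((ps-psi(s)+np.pi)%(2*np.pi)-np.pi)/np.pi
    print("units",np.round(d/.15,3),"turn",round(t,3))
def st(s):
    print("t",round(s["time"],2),"grasp chest mm",np.round(chest(s["tool_pos"]-[0,0,.155])*1e3,1),"psi-yaw",round(psi(s)-YAW,3),"F",np.round(R.from_euler('z',-YAW).apply(s["wrist_force"]),1),"T",np.round(s["torque"],2),"g",round(s["gripper_width"],3),"q",np.round(s["qpos"],2))
E
python3 - <<'E'
from h import *
from plant import r
s=r.sense();st(s);need(s,w(-.145,0,.12),YAW+np.pi)
f=r.grab_frame("top");g=r.grab_frame("side")
for n,h in(("t",f),("s",g)):
    im=h["color"][:,:,::-1].copy()
    im=cv2.resize(im,None,fx=4,fy=4,interpolation=cv2.INTER_CUBIC)
    for z in(0,.08,.102):
        for x,y in((.085,.12),(.085,-.12),(-.085,-.12),(-.085,.12)):
            u=(proj(h,w(x,y,z))[0]+.5)*4-.5;cv2.circle(im,tuple(np.int32(u.round())),3,(0,0,255),-1)
    c=(proj(h,w(0,0,.05))[0]*4).astype(int);cv2.imwrite(f"pics/ov{n}.png",im[c[1]-250:c[1]+250,c[0]-300:c[0]+300])
E
```

```text
t 0.3 grasp chest mm [-369.4 -558.8  249.5] psi-yaw 0.437 F [-0.1 -0.7 -0.1] T [-0.06 -0.03 -0.  ] g 1.002 q [-1.48  0.29 -0.15  1.13 -0.    1.43]
units [ 2.931 -2.742  0.865] turn -0.861
```

View pics/ovt.png

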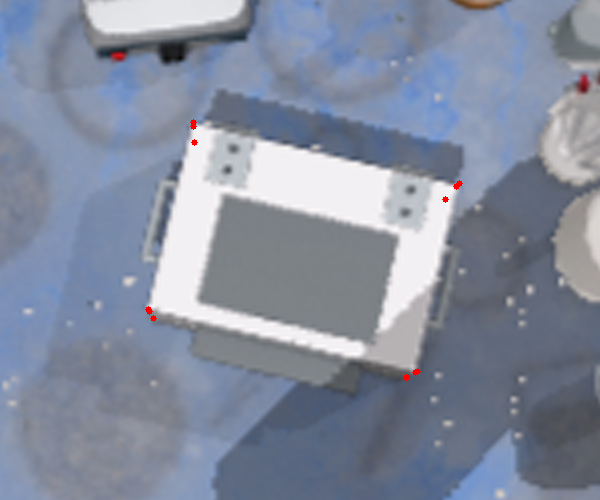

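View pics/ovs.png

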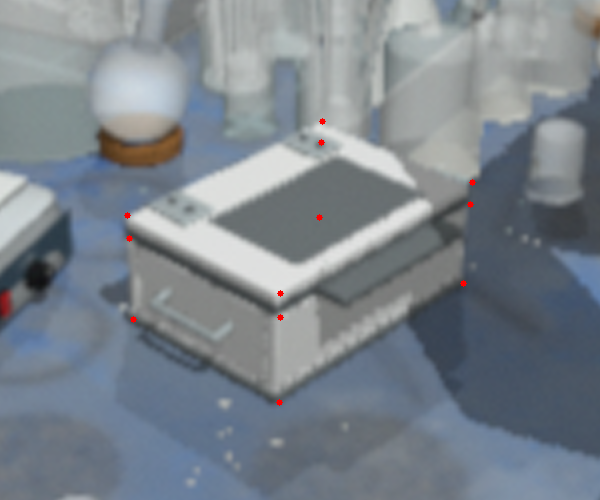

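jog_arm([
  {"fingers":0,"delta_pos":[0.2,-0.3,0],"turn":-0.05},
  {"fingers":0,"delta_pos":[0.4,-0.6,0],"turn":-0.1},
  {"fingers":0,"delta_pos":[0.6,-0.8,0],"turn":-0.16},
  {"fingers":0,"delta_pos":[0.8,-1,0],"turn":-0.21},
  {"fingers":0,"delta_pos":[1,-1,0],"turn":-0.27},
  {"fingers":0,"delta_pos":[1,-1,0],"turn":-0.32},
  {"fingers":0,"delta_pos":[1,-1,0],"turn":-0.38},
  {"fingers":0,"delta_pos":[1,-1,0],"turn":-0.43},
])

```text
time: 1.4
tool_pos: [0.2322, -0.3304, 0.4048]
orientation: [0.701, 0.713, -0.0, 0.0]
wrist_force: [0.5, -0.3, -0.1]
gripper_width: 0.001
```

```bash
python3 - <<'E'
from h import *
from plant import r
s=r.sense();st(s);need(s,w(-.145,0,.12),YAW+np.pi)
E
```

```text
t 1.4 grasp chest mm [-296.8 -359.3  249.8] psi-yaw 1.794 F [ 0.6 -0.2 -0.1] T [ 0.03 -0.   -0.  ] g 0.001 q [-1.14  0.06 -0.44  1.07 -0.    0.41]
units [2.113 1.517 0.865] turn -0.429
```

jog_arm([
  {"fingers":0,"delta_pos":[0.25,0.2,0],"turn":-0.05},
  {"fingers":0,"delta_pos":[0.5,0.4,0],"turn":-0.1},
  {"fingers":0,"delta_pos":[0.75,0.6,0],"turn":-0.16},
  {"fingers":0,"delta_pos":[1,0.8,0],"turn":-0.21},
  {"fingers":0,"delta_pos":[1,1,0],"turn":-0.27},
  {"fingers":0,"delta_pos":[1,1,0],"turn":-0.32},
  {"fingers":0,"delta_pos":[1,1,0],"turn":-0.38},
  {"fingers":0,"delta_pos":[1,1,0],"turn":-0.43},
])

```text
time: 2.4
tool_pos: [0.3804, -0.1786, 0.4047]
orientation: [0.101, 0.995, -0.0, 0.0]
wrist_force: [-0.6, 0.7, 0.6]
gripper_width: 0.003
```

```bash
python3 - <<'E'
from h import *
from plant import r
s=r.sense();st(s);need(s,w(-.145,0,.12),YAW+np.pi)
E
```

```text
t 2.4 grasp chest mm [-182.6 -180.6  249.7] psi-yaw 3.145 F [-0.7  0.6  0.6] T [ 0.02 -0.05 -0.  ] g 0.003 q [-0.61  0.09 -0.4   1.07 -0.   -0.41]
units [-0.254  1.203  0.865] turn 0.001
```

jog_arm([
  {"fingers":0,"delta_pos":[0,0.3,0],"turn":0},
  {"fingers":0,"delta_pos":[0,0.6,0],"turn":0},
  {"fingers":0,"delta_pos":[0,0.9,0.2],"turn":0},
  {"fingers":0,"delta_pos":[0,1,0.5],"turn":0},
  {"fingers":0,"delta_pos":[0,1,0.8],"turn":0},
  {"fingers":0,"delta_pos":[0,1,1],"turn":0},
  {"fingers":0,"delta_pos":[-0.1,1,1],"turn":0},
  {"fingers":0,"delta_pos":[-0.2,1,1],"turn":0},
])

```text
time: 3.4
tool_pos: [0.4426, -0.0387, 0.256]
orientation: [0.104, 0.995, -0.0, 0.001]
wrist_force: [0.9, -1.0, 0.7]
gripper_width: 0.001
```

```bash
python3 - <<'E'
from h import *
from plant import r
s=r.sense();st(s)
f=r.grab_frame("side");crop(f,180,80,350,240,4,"s1.png")
E
```

```text
t 3.4 grasp chest mm [-150.2  -30.9  101. ] psi-yaw 3.138 F [ 1.  -0.8  0.7] T [-0.01 -0.01 -0.  ] g 0.001 q [-0.25  0.29 -0.59  0.68  0.   -0.04]
```

View pics/s1.png

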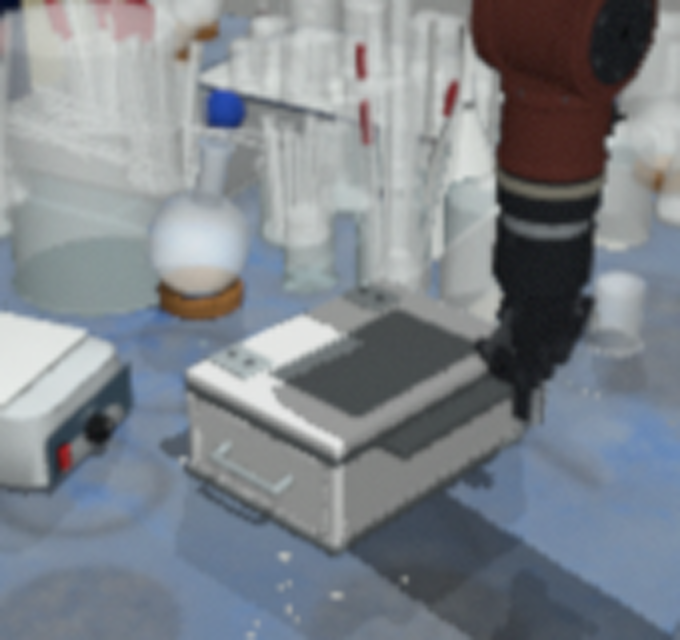

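jog_arm([
  {"fingers":0,"delta_pos":[0,0,0.1],"turn":0},
  {"fingers":0,"delta_pos":[0,0,0.185],"turn":0},
  {"fingers":0,"delta_pos":[-0.06,0,0.185],"turn":0},
  {"fingers":0,"delta_pos":[-0.1,0,0.185],"turn":0},
  {"fingers":0,"delta_pos":[-0.12,0,0.185],"turn":0},
  {"fingers":0,"delta_pos":[-0.14,0,0.185],"turn":0},
  {"fingers":0,"delta_pos":[-0.15,0,0.185],"turn":0},
  {"fingers":0,"delta_pos":[-0.16,0,0.185],"turn":0},
])

```text
time: 4.45
tool_pos: [0.4642, -0.0431, 0.227]
orientation: [0.104, 0.995, -0.0, -0.0]
wrist_force: [0.4, -0.0, 1.1]
gripper_width: 0.001
```

```bash
python3 - <<'E'
from h import *
from plant import r
s=r.sense();st(s)
E
```

```text
t 4.45 grasp chest mm [-128.2  -30.9   72. ] psi-yaw 3.139 F [0.4 0.  1.1] T [-0.01 -0.    0.07] g 0.001 q [-0.25  0.37 -0.57  0.63 -0.   -0.04]
```

jog_arm([
  {"fingers":0,"delta_pos":[-0.01,0,0],"turn":0},
  {"fingers":0,"delta_pos":[-0.015,0,0],"turn":0},
  {"fingers":0,"delta_pos":[-0.02,0,0],"turn":0},
  {"fingers":0,"delta_pos":[-0.025,0,0],"turn":0},
  {"fingers":0,"delta_pos":[-0.03,0,0],"turn":0},
  {"fingers":0,"delta_pos":[-0.03,0,0],"turn":0},
  {"fingers":0,"delta_pos":[-0.03,0,0],"turn":0},
  {"fingers":0,"delta_pos":[-0.03,0,0],"turn":0},
])

```text
time: 5.45
tool_pos: [0.4661, -0.0435, 0.2264]
orientation: [0.104, 0.995, 0.0, -0.003]
wrist_force: [-12.6, 1.5, 9.7]
gripper_width: -0.002
```

```bash
python3 - <<'E'
from h import *
from plant import r
s=r.sense();st(s)
E
```

```text
t 5.45 grasp chest mm [-126.3  -30.8   71.4] psi-yaw 3.139 F [-12.6  -1.    9.7] T [ 0.29  2.2  -0.02] g -0.002 q [-0.25  0.38 -0.56  0.64 -0.   -0.04]
```

jog_arm([
  {"fingers":0,"delta_pos":[-0.01,0,-0.05],"turn":0},
  {"fingers":0,"delta_pos":[-0.02,0,-0.11],"turn":0},
  {"fingers":0,"delta_pos":[-0.035,0,-0.18],"turn":0},
  {"fingers":0,"delta_pos":[-0.05,0,-0.25],"turn":0},
  {"fingers":0,"delta_pos":[-0.07,0,-0.32],"turn":0},
  {"fingers":0,"delta_pos":[-0.09,0,-0.39],"turn":0},
  {"fingers":0,"delta_pos":[-0.11,0,-0.45],"turn":0},
  {"fingers":0,"delta_pos":[-0.13,0,-0.51],"turn":0},
])

```text
time: 6.45
tool_pos: [0.4825, -0.0469, 0.3014]
orientation: [0.104, 0.995, 0.001, -0.007]
wrist_force: [-22.7, 2.2, 5.5]
gripper_width: -0.0
```

```bash
python3 - <<'E'
from h import *
from plant import r
s=r.sense();st(s)
f=r.grab_frame("side");crop(f,180,80,350,240,4,"s2.png")
E
```

```text
t 6.45 grasp chest mm [-109.5  -30.8  146.4] psi-yaw 3.139 F [-22.6  -2.5   5.5] T [0.5  4.25 0.02] g -0.0 q [-0.25  0.31 -0.42  0.86 -0.   -0.04]
```

View pics/s2.png

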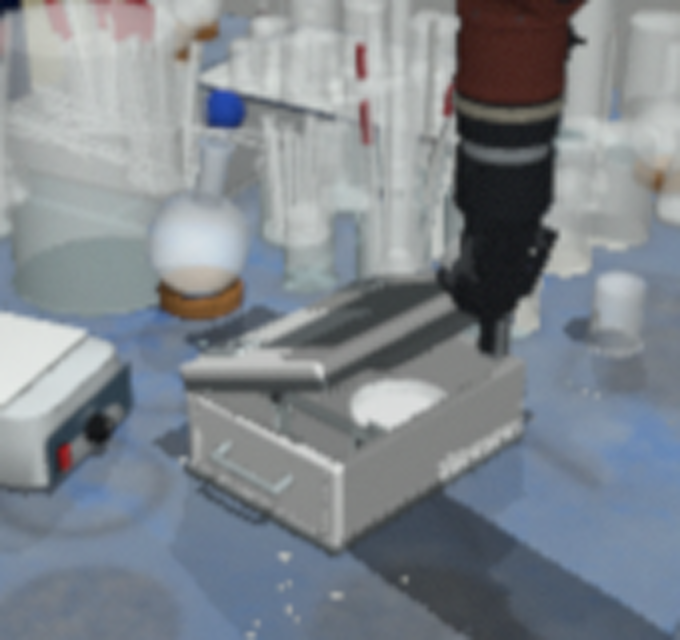

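jog_arm([
  {"fingers":0,"delta_pos":[-0.02,0,-0.06],"turn":0},
  {"fingers":0,"delta_pos":[-0.05,0,-0.12],"turn":0},
  {"fingers":0,"delta_pos":[-0.08,0,-0.18],"turn":0},
  {"fingers":0,"delta_pos":[-0.12,0,-0.23],"turn":0},
  {"fingers":0,"delta_pos":[-0.16,0,-0.29],"turn":0},
  {"fingers":0,"delta_pos":[-0.2,0,-0.34],"turn":0},
  {"fingers":0,"delta_pos":[-0.25,0,-0.39],"turn":0},
  {"fingers":0,"delta_pos":[-0.3,0,-0.44],"turn":0},
])

```text
time: 7.5
tool_pos: [0.529, -0.0567, 0.3696]
orientation: [0.104, 0.995, 0.0, -0.004]
wrist_force: [-11.8, 2.1, 11.0]
gripper_width: -0.003
```

```bash
python3 - <<'E'
from h import *
from plant import r
s=r.sense();st(s)
E
```

```text
t 7.5 grasp chest mm [-61.9 -31.  214.6] psi-yaw 3.139 F [-11.9  -0.3  11. ] T [ 0.39  2.36 -0.  ] g -0.003 q [-0.24  0.33 -0.19  1.06 -0.   -0.04]
```

jog_arm([
  {"fingers":0,"delta_pos":[-0.06,0,-0.05],"turn":0},
  {"fingers":0,"delta_pos":[-0.12,0,-0.1],"turn":0},
  {"fingers":0,"delta_pos":[-0.19,0,-0.15],"turn":0},
  {"fingers":0,"delta_pos":[-0.26,0,-0.19],"turn":0},
  {"fingers":0,"delta_pos":[-0.33,0,-0.23],"turn":0},
  {"fingers":0,"delta_pos":[-0.4,0,-0.26],"turn":0},
  {"fingers":0,"delta_pos":[-0.47,0,-0.29],"turn":0},
  {"fingers":0,"delta_pos":[-0.54,0,-0.31],"turn":0},
])

```text
time: 8.5
tool_pos: [0.6113, -0.0742, 0.416]
orientation: [0.104, 0.995, -0.0, -0.0]
wrist_force: [-1.9, -0.8, 0.7]
gripper_width: -0.003
```

```bash
python3 - <<'E'
from h import *
from plant import r
s=r.sense();st(s)
E
```

```text
t 8.5 grasp chest mm [ 22.1 -31.4 261. ] psi-yaw 3.139 F [-1.7 -1.2  0.7] T [-0.05  0.1   0.05] g -0.003 q [-0.24  0.46  0.13  1.24 -0.   -0.03]
```

jog_arm([
  {"fingers":0,"delta_pos":[-0.07,0,-0.02],"turn":0},
  {"fingers":0,"delta_pos":[-0.14,0,-0.02],"turn":0},
  {"fingers":0,"delta_pos":[-0.21,0,-0.02],"turn":0},
  {"fingers":0,"delta_pos":[-0.28,0,-0.02],"turn":0},
  {"fingers":0,"delta_pos":[-0.35,0,-0.02],"turn":0},
  {"fingers":0,"delta_pos":[-0.41,0,-0.02],"turn":0},
  {"fingers":0,"delta_pos":[-0.46,0,-0.02],"turn":0},
  {"fingers":0,"delta_pos":[-0.5,0,-0.02],"turn":0},
])

```text
time: 9.5
tool_pos: [0.6847, -0.0897, 0.4188]
orientation: [0.104, 0.995, 0.0, -0.0]
wrist_force: [0.0, -0.2, -0.6]
gripper_width: 0.0
```

```bash
python3 - <<'E'
from h import *
from plant import r
s=r.sense();st(s)
f=r.grab_frame("side");crop(f,180,80,350,240,4,"s3.png")
f=r.grab_frame("top");crop(f,200,80,360,230,4,"t3.png")
E
```

```text
t 9.5 grasp chest mm [ 97.2 -31.6 263.8] psi-yaw 3.139 F [ 0.1 -0.2 -0.6] T [ 0.01  0.   -0.03] g 0.0 q [-0.24  0.62  0.41  1.36  0.   -0.03]
```

View pics/s3.png

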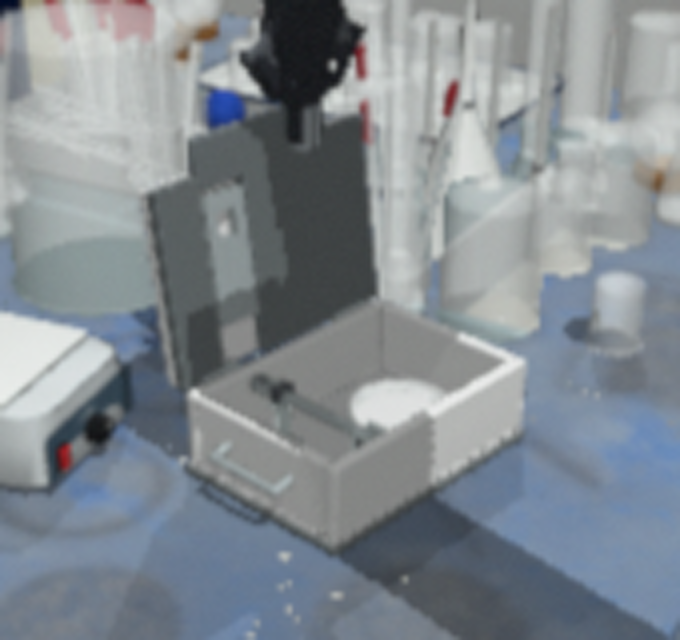

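View pics/t3.png

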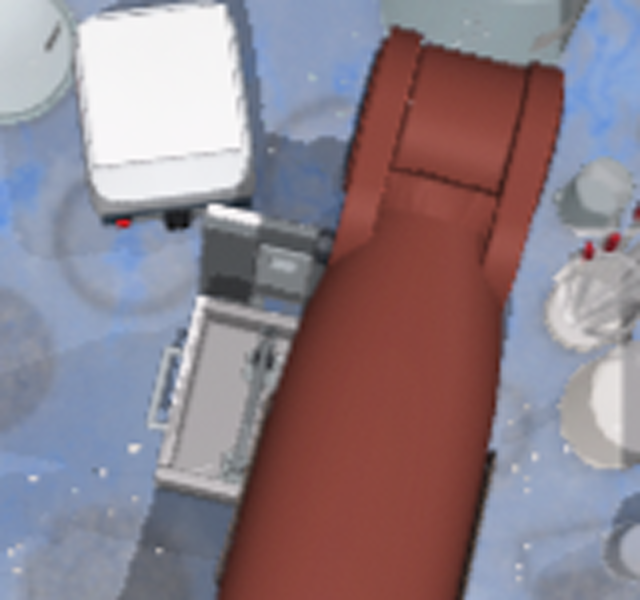

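```bash
python3 - <<'E'
from h import *
from plant import r
f=r.grab_frame("side")
def pix(u,v):return 180+(u+.5)/4-.5,80+(v+.5)/4-.5
n0=R.from_euler('z',YAW)
# lid plane at 1.72
th=1.72
e,d=ray(f,*pix(228,225));h=w(.085,0,.08)
nz=n0.apply([-np.sin(th),0,-np.cos(th)])  # underside normal
t=np.dot(h-e,nz)/np.dot(d,nz);p=chest(e+t*d);print("slot",p*1e3,"dist",np.hypot(p[0]-.085,p[2]-.08)*1e3)
for uv in((262,383),(283,393),(368,433)):print(chest(onz(f,*pix(*uv),.066))*1e3)
E
```

```text
slot [103.23273836  52.49132912 201.2921859 ] dist 122.65491066059484
[68.0430972  52.11379235 66.        ]
[43.39691761 51.70024669 66.        ]
[-50.61302589  49.57862236  66.        ]
```

jog_arm([
  {"fingers":0,"delta_pos":[0.15,0.1,0],"turn":0},
  {"fingers":0.5,"delta_pos":[0.3,0.2,0],"turn":0},
  {"fingers":0.5,"delta_pos":[0.45,0.35,0.1],"turn":0},
  {"fingers":0.5,"delta_pos":[0.55,0.5,0.3],"turn":0},
  {"fingers":0.5,"delta_pos":[0.55,0.54,0.45],"turn":0},
  {"fingers":0.5,"delta_pos":[0.55,0.54,0.6],"turn":0},
  {"fingers":0.5,"delta_pos":[0.55,0.54,0.7],"turn":0},
  {"fingers":0.5,"delta_pos":[0.55,0.54,0.7],"turn":0},
])

```text
time: 10.65
tool_pos: [0.6199, 0.0066, 0.3132]
orientation: [0.104, 0.995, -0.0, -0.001]
wrist_force: [0.4, 0.5, -0.0]
gripper_width: 0.502
```

```bash
python3 - <<'E'
from h import *
from plant import r
s=r.sense();st(s)
f=r.grab_frame("side");crop(f,180,80,350,240,4,"s4.png")
E
```

```text
t 10.65 grasp chest mm [ 14.1  49.5 158.2] psi-yaw 3.138 F [ 0.3  0.6 -0. ] T [0.01 0.06 0.02] g 0.502 q [-0.11  0.53 -0.03  1.01 -0.    0.1 ]
```

View pics/s4.png

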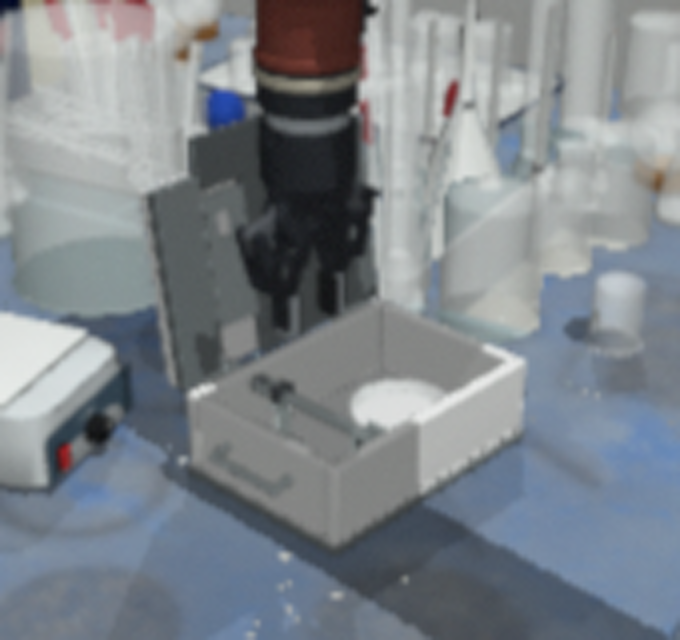

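jog_arm([
  {"fingers":0.5,"delta_pos":[0,0.01,0.1],"turn":0},
  {"fingers":0.5,"delta_pos":[0,0.01,0.25],"turn":0},
  {"fingers":0.5,"delta_pos":[0,0.01,0.4],"turn":0},
  {"fingers":0.5,"delta_pos":[0,0.01,0.5],"turn":0},
  {"fingers":0.5,"delta_pos":[0,0.01,0.56],"turn":0},
  {"fingers":0.5,"delta_pos":[0,0.01,0.56],"turn":0},
  {"fingers":0,"delta_pos":[0,0.01,0.56],"turn":0},
  {"fingers":0,"delta_pos":[0,0.01,0.56],"turn":0},
])

```text
time: 11.7
tool_pos: [0.6212, 0.0089, 0.2308]
orientation: [0.104, 0.995, 0.001, 0.001]
wrist_force: [1.3, 12.5, 3.8]
gripper_width: 0.091
```

```bash
python3 - <<'E'
from h import *
from plant import r
s=r.sense();st(s)
f=r.grab_frame("side");crop(f,180,80,350,240,4,"s5.png")
E
```

```text
t 11.7 grasp chest mm [14.9 52.  75.8] psi-yaw 3.139 F [-1.3 12.6  3.8] T [ 2.44 -0.24 -0.11] g 0.091 q [-0.1   0.61 -0.13  0.83  0.    0.1 ]
```

View pics/s5.png

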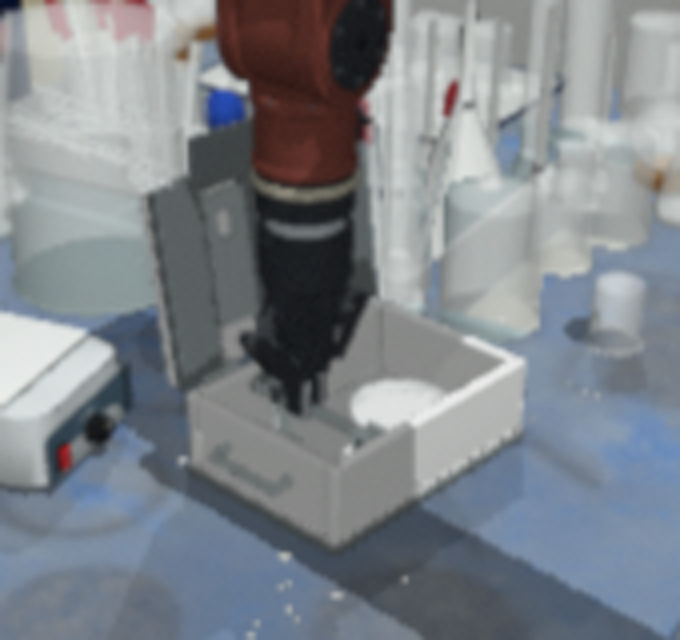

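jog_arm([
  {"fingers":0,"delta_pos":[0,0.01,-0.01],"turn":0},
  {"fingers":0,"delta_pos":[0,0.01,-0.04],"turn":0},
  {"fingers":0,"delta_pos":[0.005,0.01,-0.07],"turn":0},
  {"fingers":0,"delta_pos":[0.01,0.01,-0.1],"turn":0},
  {"fingers":0,"delta_pos":[0.015,0.01,-0.12],"turn":0},
  {"fingers":0,"delta_pos":[0.02,0.01,-0.14],"turn":0},
  {"fingers":0,"delta_pos":[0.03,0.01,-0.16],"turn":0},
  {"fingers":0,"delta_pos":[0.04,0.01,-0.18],"turn":0},
])

```text
time: 12.75
tool_pos: [0.6118, 0.0118, 0.2552]
orientation: [0.104, 0.995, 0.001, -0.005]
wrist_force: [-10.8, 5.3, -5.9]
gripper_width: 0.088
```

```bash
python3 - <<'E'
from h import *
from plant import r
s=r.sense();st(s)
f=r.grab_frame("side");crop(f,180,80,350,240,4,"s6.png")
E
```

```text
t 12.75 grasp chest mm [  5.1  52.9 100.2] psi-yaw 3.139 F [-11.6   3.   -5.9] T [ 1.29  1.35 -0.09] g 0.088 q [-0.1   0.57 -0.12  0.88  0.    0.11]
```

View pics/s6.png

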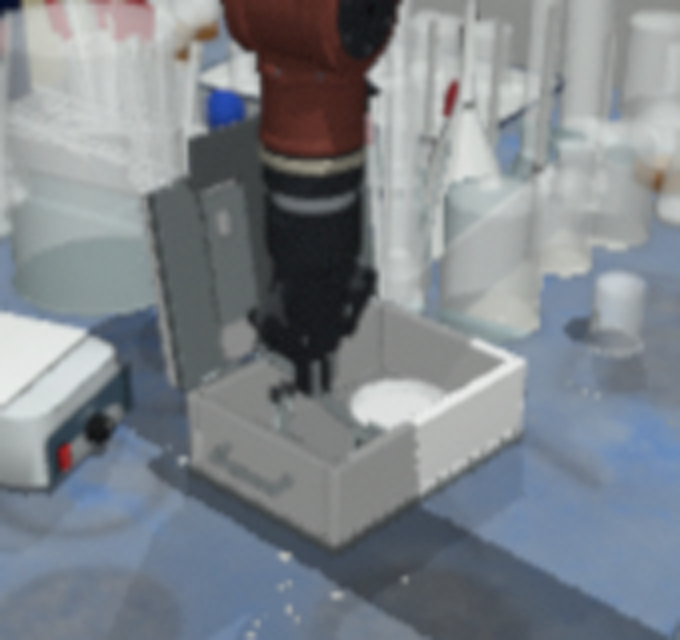

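jog_arm([
  {"fingers":0,"delta_pos":[0.02,0,-0.03],"turn":0},
  {"fingers":0,"delta_pos":[0.035,0,-0.06],"turn":0},
  {"fingers":0,"delta_pos":[0.05,0,-0.09],"turn":0},
  {"fingers":0,"delta_pos":[0.07,0,-0.12],"turn":0},
  {"fingers":0,"delta_pos":[0.09,0,-0.145],"turn":0},
  {"fingers":0,"delta_pos":[0.11,0,-0.165],"turn":0},
  {"fingers":0,"delta_pos":[0.13,0,-0.185],"turn":0},
  {"fingers":0,"delta_pos":[0.14,0,-0.195],"turn":0},
])

```text
time: 13.8
tool_pos: [0.5934, 0.0155, 0.2859]
orientation: [0.104, 0.995, 0.0, -0.001]
wrist_force: [-0.3, 4.8, -5.4]
gripper_width: 0.072
```

```bash
python3 - <<'E'
from h import *
from plant import r
s=r.sense();st(s)
f=r.grab_frame("side");crop(f,180,80,350,240,4,"s7.png")
E
```

```text
t 13.8 grasp chest mm [-13.7  52.9 130.9] psi-yaw 3.139 F [-1.3  4.7 -5.4] T [ 1.15 -0.03  0.09] g 0.072 q [-0.1   0.51 -0.15  0.92  0.    0.11]
```

View pics/s7.png

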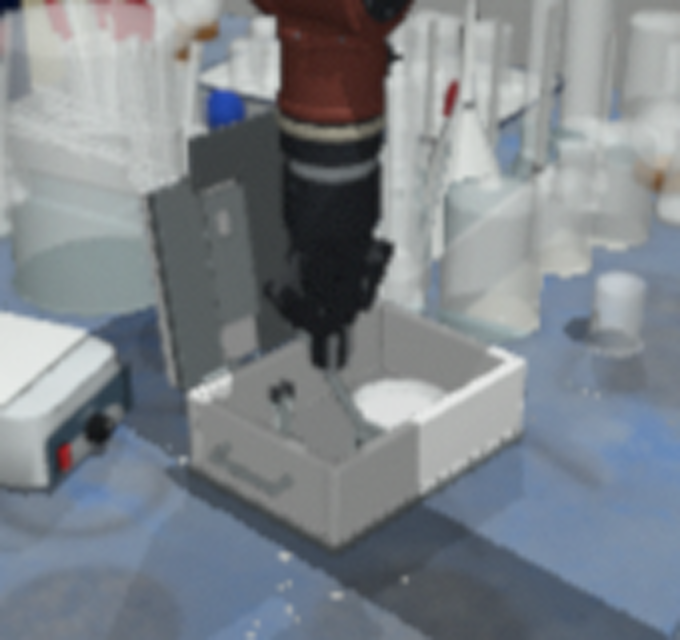

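jog_arm([
  {"fingers":0.6,"delta_pos":[0,0,0],"turn":0},
  {"fingers":0.6,"delta_pos":[0,0,0],"turn":0},
  {"fingers":0.6,"delta_pos":[0,0,0],"turn":0},
  {"fingers":0.6,"delta_pos":[0,0,-0.1],"turn":0},
  {"fingers":0.6,"delta_pos":[0,0,-0.3],"turn":0},
  {"fingers":0.6,"delta_pos":[0,0,-0.5],"turn":0},
  {"fingers":0.6,"delta_pos":[0,0,-0.8],"turn":0},
  {"fingers":0.6,"delta_pos":[0,0,-1],"turn":0},
])

```text
time: 14.85
tool_pos: [0.5946, 0.0151, 0.4396]
orientation: [0.104, 0.995, -0.0, 0.002]
wrist_force: [0.6, 0.2, 0.1]
gripper_width: 0.599
```

```bash
python3 - <<'E'
from h import *
from plant import r
s=r.sense();st(s)
f=r.grab_frame("side");crop(f,180,80,350,240,4,"s8.png")
E
```

```text
t 14.85 grasp chest mm [-12.4  52.7 284.6] psi-yaw 3.138 F [0.5 0.3 0.1] T [ 0.05 -0.03  0.  ] g 0.599 q [-0.1   0.41  0.11  1.27 -0.    0.11]
```

View pics/s8.png

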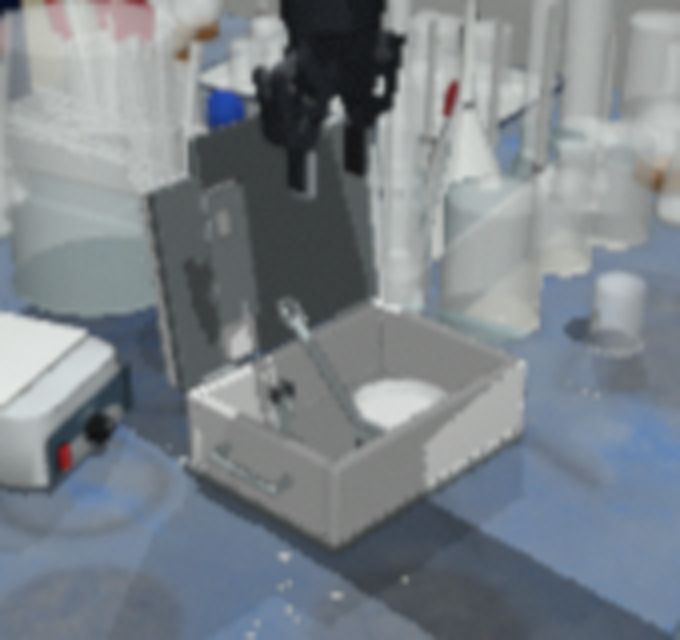

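```bash
python3 - <<'E'
from h import *
from plant import r
f=r.grab_frame("side")
u,v=180+(290.5)/4-.5,80+(306.5)/4-.5
e,d=ray(f,u,v);e=chest(e);d=R.from_euler('z',-YAW).apply(d)
p=e+d*(.0515-e[1])/d[1];print(p*1e3,np.arctan2(p[2]-.066,p[0]+.055),np.hypot(p[2]-.066,p[0]+.055))
s=r.sense();need(s,w(.11,-.03,.33),YAW+np.pi/2)
need(s,w(.11,-.03,.33),YAW-np.pi/2)
E
```

```text
[ 34.1784062   51.5        151.35641813] 0.7635035223201397 0.1234443447399531
units [-0.816 -0.549 -0.288] turn 0.499
units [-0.816 -0.549 -0.288] turn -0.501
```

jog_arm([
  {"fingers":0,"delta_pos":[-0.2,0,0],"turn":0},
  {"fingers":0,"delta_pos":[-0.4,0,0],"turn":0},
  {"fingers":0,"delta_pos":[-0.47,0,0.05],"turn":0},
  {"fingers":0,"delta_pos":[-0.47,0,0.25],"turn":0},
  {"fingers":0,"delta_pos":[-0.47,0,0.45],"turn":0},
  {"fingers":0,"delta_pos":[-0.47,0,0.65],"turn":0},
  {"fingers":0,"delta_pos":[-0.47,0,0.8],"turn":0},
  {"fingers":0,"delta_pos":[-0.47,0,0.83],"turn":0},
])

```text
time: 15.95
tool_pos: [0.6623, 0.0009, 0.3098]
orientation: [0.104, 0.995, 0.0, -0.002]
wrist_force: [0.2, 0.4, 0.6]
gripper_width: 0.002
```

```bash
python3 - <<'E'
from h import *
from plant import r
s=r.sense();st(s)
f=r.grab_frame("side");crop(f,180,80,350,240,4,"s9.png")
E
```

```text
t 15.95 grasp chest mm [ 56.8  52.5 154.8] psi-yaw 3.139 F [0.2 0.4 0.6] T [-0.01 -0.01 -0.04] g 0.002 q [-0.11  0.61  0.11  1.07 -0.    0.1 ]
```

View pics/s9.png

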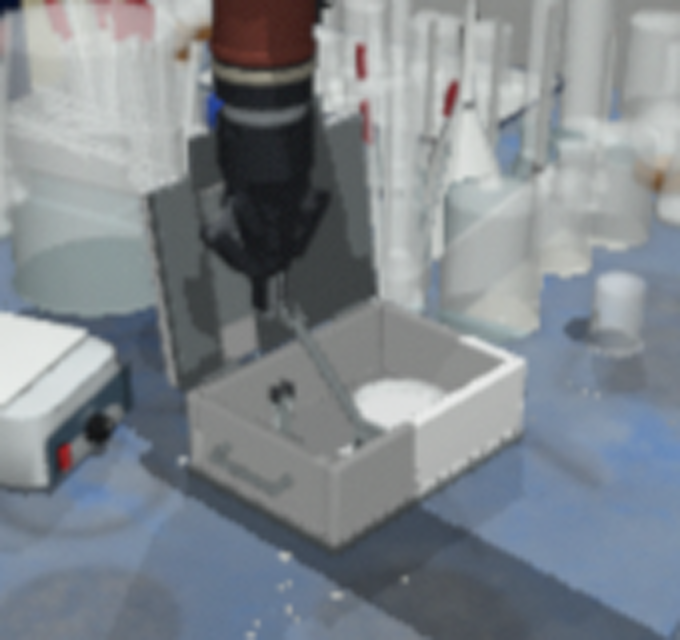

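jog_arm([
  {"fingers":0,"delta_pos":[0.02,0,0],"turn":0},
  {"fingers":0,"delta_pos":[0.04,0,0],"turn":0},
  {"fingers":0,"delta_pos":[0.06,0,0],"turn":0},
  {"fingers":0,"delta_pos":[0.08,0,0],"turn":0},
  {"fingers":0,"delta_pos":[0.1,0,0],"turn":0},
  {"fingers":0,"delta_pos":[0.105,0,0],"turn":0},
  {"fingers":0,"delta_pos":[0.105,0,0],"turn":0},
  {"fingers":0,"delta_pos":[0.06,0,0],"turn":0},
])

```text
time: 17.0
tool_pos: [0.6547, 0.0025, 0.3117]
orientation: [0.104, 0.995, -0.0, -0.0]
wrist_force: [0.4, -0.2, 0.1]
gripper_width: 0.0
```

jog_arm([
  {"fingers":0,"delta_pos":[0,0,-0.1],"turn":0},
  {"fingers":0,"delta_pos":[0,0,-0.3],"turn":0},
  {"fingers":0.6,"delta_pos":[0,0,-0.6],"turn":0},
  {"fingers":0.6,"delta_pos":[0,0,-0.9],"turn":0.05},
  {"fingers":0.6,"delta_pos":[0,-0.2,-1],"turn":0.1},
  {"fingers":0.6,"delta_pos":[0,-0.4,-1],"turn":0.15},
  {"fingers":0.6,"delta_pos":[0,-0.5,-1],"turn":0.2},
  {"fingers":0.6,"delta_pos":[0,-0.5,-1],"turn":0.25},
])

```text
time: 18.0
tool_pos: [0.6389, -0.0722, 0.4629]
orientation: [0.48, 0.878, 0.0, 0.001]
wrist_force: [0.3, 0.4, 0.4]
gripper_width: 0.597
```

```bash
python3 - <<'E'
from h import *
from plant import r
s=r.sense();st(s)
f=r.grab_frame("side");crop(f,180,80,350,240,4,"s10.png")
E
```

```text
t 18.0 grasp chest mm [ 48.8 -23.8 307.9] psi-yaw 2.346 F [0.2 0.5 0.4] T [0.07 0.03 0.05] g 0.597 q [-0.23  0.51  0.33  1.39 -0.    0.77]
```

View pics/s10.png

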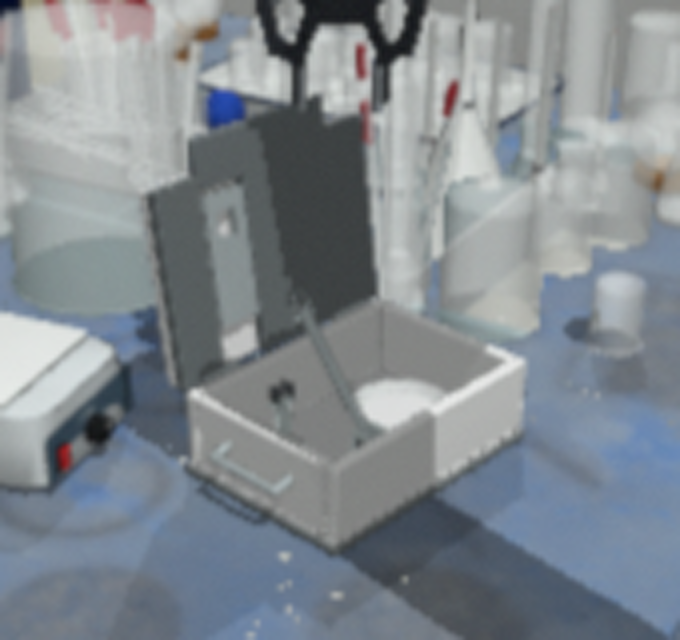

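```bash
python3 - <<'E'
from h import *
from plant import r
f=r.grab_frame("side");crop(f,230,130,290,200,8,"s11.png")
for c in((303,297),(301,300)):
    u,v=180+(c[0]+.5)/4-.5,80+(c[1]+.5)/4-.5
    e,d=ray(f,u,v);e=chest(e);d=R.from_euler('z',-YAW).apply(d)
    p=e+d*(.0515-e[1])/d[1];print(p*1e3,np.arctan2(p[2]-.066,p[0]+.055),np.hypot(p[2]-.066,p[0]+.055))
s=r.sense();need(s,w(.11,-.03,.33),YAW+np.pi/2)
E
```

```text
[ 19.5081981   51.5        164.64555479] 0.9239040242139438 0.12362207353224407
[ 21.75292108  51.5        161.17378594] 0.8921346770084044 0.12226635033355367
units [-0.321  0.257 -0.148] turn 0.248
```

View pics/s11.png

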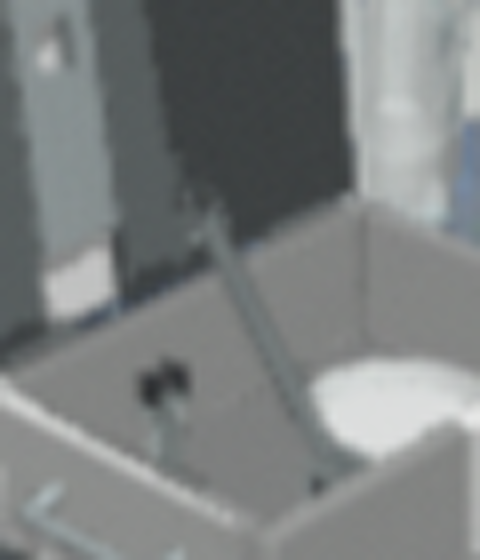

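jog_arm([
  {"fingers":0.5,"delta_pos":[0,0,-0.1],"turn":0.05},
  {"fingers":0.5,"delta_pos":[0,0,-0.2],"turn":0.1},
  {"fingers":0.5,"delta_pos":[-0.1,0.08,-0.2],"turn":0.15},
  {"fingers":0.5,"delta_pos":[-0.2,0.16,-0.2],"turn":0.2},
  {"fingers":0.5,"delta_pos":[-0.3,0.24,-0.2],"turn":0.248},
  {"fingers":0.5,"delta_pos":[-0.36,0.295,-0.2],"turn":0.248},
  {"fingers":0.5,"delta_pos":[-0.36,0.295,-0.2],"turn":0.248},
  {"fingers":0.5,"delta_pos":[-0.36,0.295,-0.2],"turn":0.248},
])

```text
time: 19.1
tool_pos: [0.7054, -0.0917, 0.492]
orientation: [0.774, 0.633, 0.0, 0.0]
wrist_force: [0.4, 0.9, 0.7]
gripper_width: 0.502
```

```bash
python3 - <<'E'
from h import *
from plant import r
s=r.sense();st(s);need(s,w(.118,-.03,.272),YAW+np.pi/2)
f=r.grab_frame("side");crop(f,180,60,350,220,4,"s12.png")
E
```

```text
t 19.1 grasp chest mm [117.9 -29.3 337. ] psi-yaw 1.576 F [0.2 0.9 0.7] T [ 0.02  0.04 -0.03] g 0.502 q [-0.23  0.69  0.72  1.6   0.    1.54]
units [-0.005  0.001  0.433] turn 0.002
```

View pics/s12.png

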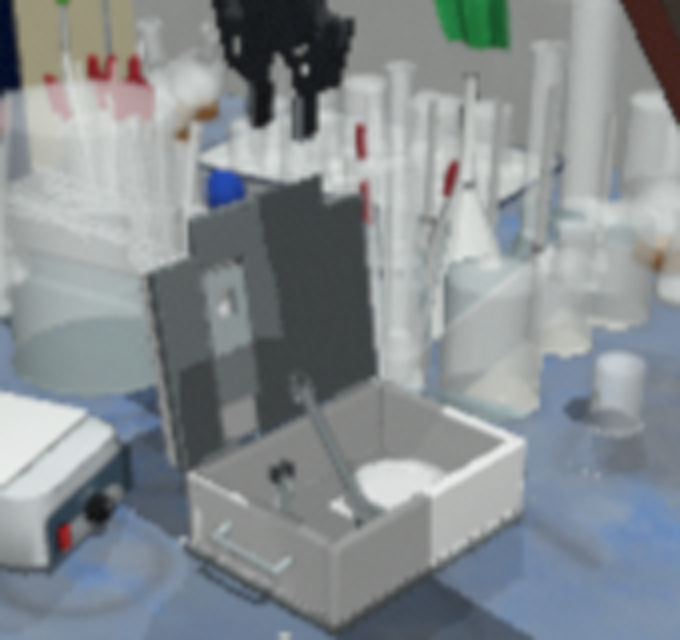

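jog_arm([
  {"fingers":0.5,"delta_pos":[0,0,0.08],"turn":0},
  {"fingers":0.5,"delta_pos":[0,0,0.16],"turn":0},
  {"fingers":0.5,"delta_pos":[0,0,0.24],"turn":0},
  {"fingers":0.5,"delta_pos":[0,0,0.3],"turn":0},
  {"fingers":0.5,"delta_pos":[0,0,0.35],"turn":0},
  {"fingers":0.5,"delta_pos":[0,0,0.4],"turn":0},
  {"fingers":0.5,"delta_pos":[0,0,0.43],"turn":0},
  {"fingers":0.5,"delta_pos":[0,0,0.43],"turn":0},
])

```text
time: 20.15
tool_pos: [0.7057, -0.092, 0.4269]
orientation: [0.775, 0.632, -0.0, -0.0]
wrist_force: [0.1, 0.2, 0.1]
gripper_width: 0.504
```

```bash
python3 - <<'E'
from h import *
from plant import r
s=r.sense();st(s)
f=r.grab_frame("side");crop(f,180,60,350,220,4,"s13.png")
E
```

```text
t 20.15 grasp chest mm [118.2 -29.5 271.9] psi-yaw 1.574 F [0.  0.2 0.1] T [ 0.01 -0.03  0.01] g 0.504 q [-0.23  0.67  0.52  1.42 -0.    1.54]
```

View pics/s13.png

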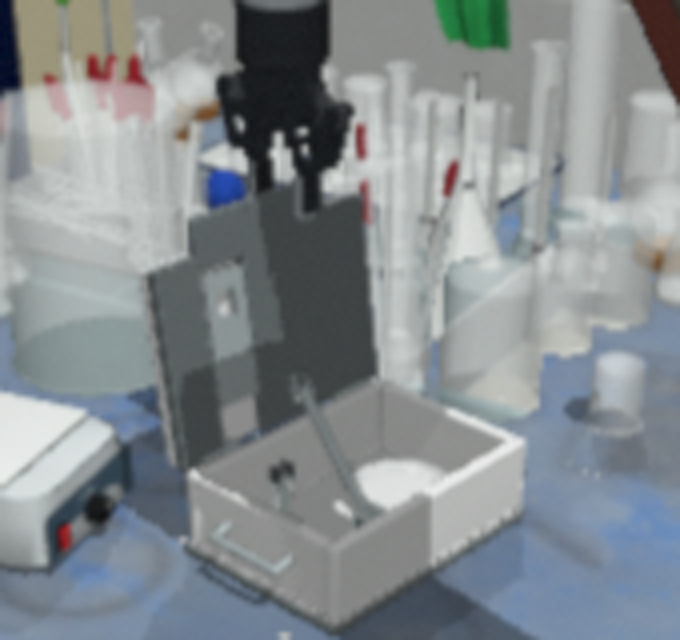

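jog_arm([
  {"fingers":0.3,"delta_pos":[0,-0.01,0],"turn":0},
  {"fingers":0.3,"delta_pos":[0,-0.02,0],"turn":0},
  {"fingers":0.3,"delta_pos":[0,-0.06,0],"turn":0},
  {"fingers":0.3,"delta_pos":[0,-0.1,0],"turn":0},
  {"fingers":0.3,"delta_pos":[0,-0.14,0],"turn":0},
  {"fingers":0.3,"delta_pos":[0,-0.18,0],"turn":0},
  {"fingers":0.3,"delta_pos":[0,-0.21,0],"turn":0},
  {"fingers":0.3,"delta_pos":[0,-0.24,0],"turn":0},
])

```text
time: 21.2
tool_pos: [0.6702, -0.0847, 0.4272]
orientation: [0.775, 0.632, 0.0, -0.0]
wrist_force: [0.9, -1.3, -0.3]
gripper_width: 0.301
```

```bash
python3 - <<'E'
from h import *
from plant import r
s=r.sense();st(s)
f=r.grab_frame("side");crop(f,180,60,350,220,4,"s14.png")
E
```

```text
t 21.2 grasp chest mm [ 81.9 -29.6 272.2] psi-yaw 1.574 F [ 1.2 -1.1 -0.3] T [ 0.01 -0.12  0.01] g 0.301 q [-0.23  0.59  0.37  1.35  0.    1.54]
```

View pics/s14.png

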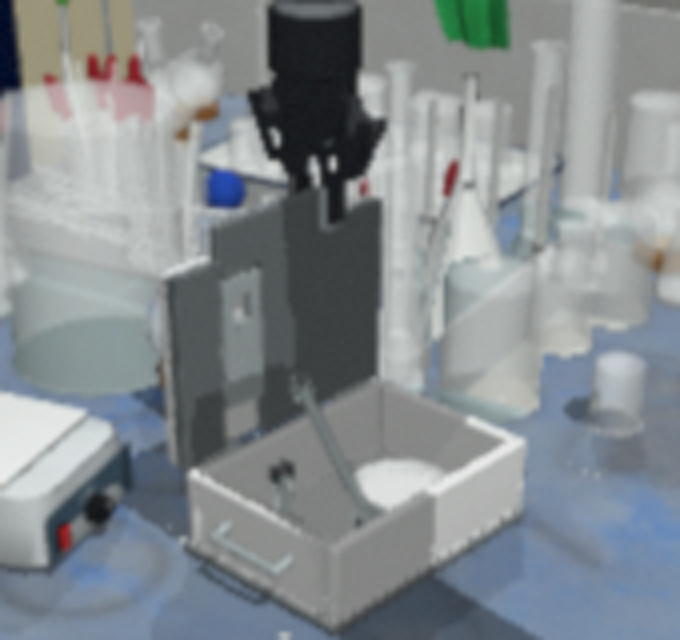

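jog_arm([
  {"fingers":0.3,"delta_pos":[0,-0.025,0],"turn":0},
  {"fingers":0.3,"delta_pos":[0,-0.05,0],"turn":0},
  {"fingers":0.3,"delta_pos":[0,-0.075,0],"turn":0},
  {"fingers":0.3,"delta_pos":[0,-0.1,0],"turn":0},
  {"fingers":0.3,"delta_pos":[0,-0.125,0],"turn":0},
  {"fingers":0.3,"delta_pos":[0,-0.15,0],"turn":0},
  {"fingers":0.3,"delta_pos":[0,-0.175,0],"turn":0},
  {"fingers":0.3,"delta_pos":[0,-0.2,0],"turn":0},
])

```text
time: 22.25
tool_pos: [0.6408, -0.0787, 0.4272]
orientation: [0.775, 0.632, -0.0, -0.0]
wrist_force: [0.1, 0.1, -0.4]
gripper_width: 0.298
```

```bash
python3 - <<'E'
from h import *
from plant import r
s=r.sense();st(s)
f=r.grab_frame("side");crop(f,180,60,350,220,4,"s15.png")
E
```

```text
t 22.25 grasp chest mm [ 52.  -29.8 272.2] psi-yaw 1.574 F [ 0.1  0.2 -0.4] T [ 0.04 -0.02  0.01] g 0.298 q [-0.24  0.52  0.26  1.31  0.    1.54]
```

View pics/s15.png

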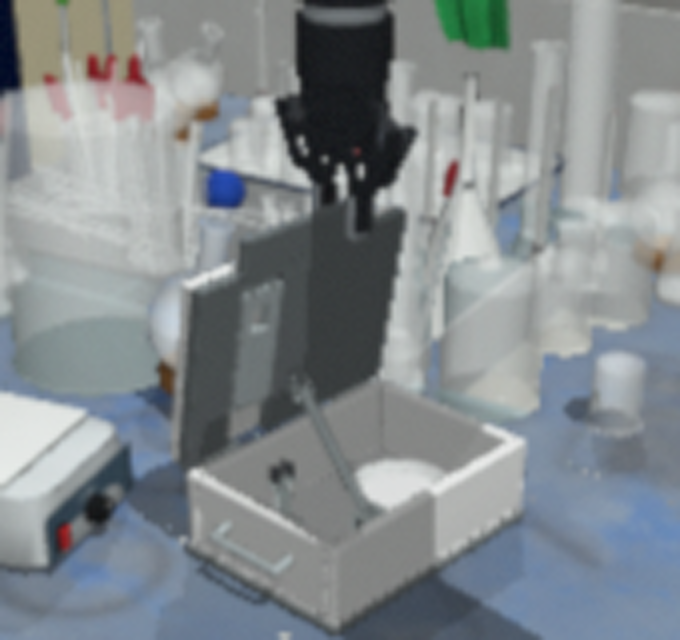

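jog_arm([
  {"fingers":0.3,"delta_pos":[0,-0.02,0],"turn":0},
  {"fingers":0.3,"delta_pos":[0,-0.04,0.005],"turn":0},
  {"fingers":0.3,"delta_pos":[0,-0.06,0.01],"turn":0},
  {"fingers":0.3,"delta_pos":[0,-0.08,0.015],"turn":0},
  {"fingers":0.3,"delta_pos":[0,-0.1,0.02],"turn":0},
  {"fingers":0.3,"delta_pos":[0,-0.12,0.03],"turn":0},
  {"fingers":0.3,"delta_pos":[0,-0.14,0.035],"turn":0},
  {"fingers":0.3,"delta_pos":[0,-0.16,0.04],"turn":0},
])

```text
time: 23.3
tool_pos: [0.6174, -0.0739, 0.4211]
orientation: [0.775, 0.632, -0.0, -0.0]
wrist_force: [-0.4, -0.1, -0.7]
gripper_width: 0.3
```

```bash
python3 - <<'E'
from h import *
from plant import r
s=r.sense();st(s)
f=r.grab_frame("side");crop(f,180,60,350,220,4,"s16.png")
E
```

```text
t 23.3 grasp chest mm [ 28.  -29.8 266.1] psi-yaw 1.574 F [-0.4 -0.2 -0.7] T [ 0.05  0.1  -0.02] g 0.3 q [-0.24  0.47  0.16  1.26 -0.    1.54]
```

View pics/s16.png

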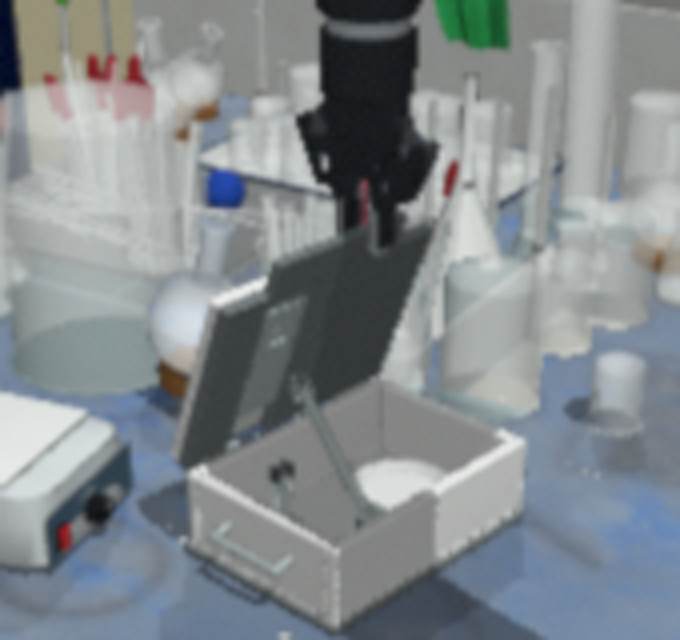

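jog_arm([
  {"fingers":0.34,"delta_pos":[0,-0.014,0.012],"turn":0},
  {"fingers":0.38,"delta_pos":[0,-0.028,0.025],"turn":0},
  {"fingers":0.42,"delta_pos":[0,-0.042,0.037],"turn":0},
  {"fingers":0.46,"delta_pos":[0,-0.056,0.05],"turn":0},
  {"fingers":0.5,"delta_pos":[0,-0.07,0.062],"turn":0},
  {"fingers":0.53,"delta_pos":[0,-0.084,0.075],"turn":0},
  {"fingers":0.57,"delta_pos":[0,-0.098,0.087],"turn":0},
  {"fingers":0.6,"delta_pos":[0,-0.11,0.1],"turn":0},
])

```text
time: 24.35
tool_pos: [0.6012, -0.0706, 0.4061]
orientation: [0.775, 0.632, -0.0, -0.0]
wrist_force: [-3.5, 0.6, 1.5]
gripper_width: 0.597
```

```bash
python3 - <<'E'
from h import *
from plant import r
s=r.sense();st(s)
f=r.grab_frame("side");crop(f,180,60,350,220,4,"s17.png")
E
```

```text
t 24.35 grasp chest mm [ 11.5 -29.9 251.1] psi-yaw 1.574 F [-3.5 -0.2  1.5] T [0.15 0.53 0.01] g 0.597 q [-0.24  0.45  0.08  1.21  0.    1.53]
```

View pics/s17.png

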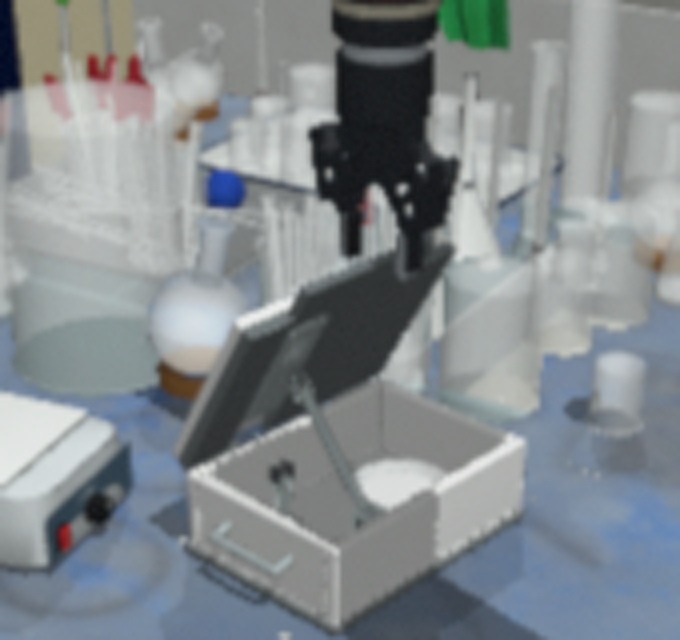

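jog_arm([
  {"fingers":0.61,"delta_pos":[0,-0.017,0.013],"turn":0},
  {"fingers":0.62,"delta_pos":[0,-0.034,0.026],"turn":0},
  {"fingers":0.64,"delta_pos":[0,-0.051,0.04],"turn":0},
  {"fingers":0.65,"delta_pos":[0,-0.068,0.053],"turn":0},
  {"fingers":0.66,"delta_pos":[0,-0.085,0.067],"turn":0},
  {"fingers":0.68,"delta_pos":[0,-0.103,0.08],"turn":0},
  {"fingers":0.69,"delta_pos":[0,-0.12,0.094],"turn":0},
  {"fingers":0.7,"delta_pos":[0,-0.137,0.107],"turn":0},
])

```text
time: 25.4
tool_pos: [0.581, -0.0665, 0.3899]
orientation: [0.775, 0.632, -0.0, -0.0]
wrist_force: [-1.5, 0.7, -0.7]
gripper_width: 0.702
```

```bash
python3 - <<'E'
from h import *
from plant import r
s=r.sense();st(s)
f=r.grab_frame("side");crop(f,180,60,350,220,4,"s18.png")
E
```

```text
t 25.4 grasp chest mm [ -9.1 -29.9 234.9] psi-yaw 1.574 F [-1.6  0.3 -0.7] T [ 0.09  0.15 -0.08] g 0.702 q [-0.24  0.41 -0.01  1.14  0.    1.53]
```

View pics/s18.png

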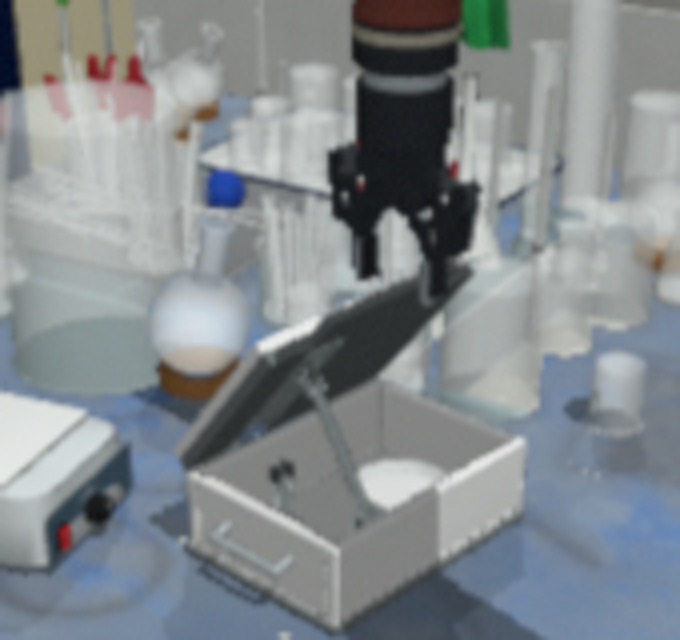

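jog_arm([
  {"fingers":0.71,"delta_pos":[0,-0.012,0.014],"turn":0},
  {"fingers":0.72,"delta_pos":[0,-0.024,0.028],"turn":0},
  {"fingers":0.74,"delta_pos":[0,-0.036,0.042],"turn":0},
  {"fingers":0.75,"delta_pos":[0,-0.048,0.056],"turn":0},
  {"fingers":0.76,"delta_pos":[0,-0.06,0.07],"turn":0},
  {"fingers":0.78,"delta_pos":[0,-0.072,0.084],"turn":0},
  {"fingers":0.79,"delta_pos":[0,-0.083,0.098],"turn":0},
  {"fingers":0.8,"delta_pos":[0,-0.093,0.11],"turn":0},
])

```text
time: 26.45
tool_pos: [0.5676, -0.0637, 0.3736]
orientation: [0.775, 0.632, 0.0, 0.0]
wrist_force: [0.5, -0.6, 0.2]
gripper_width: 0.8
```

```bash
python3 - <<'E'
from h import *
from plant import r
s=r.sense();st(s)
f=r.grab_frame("side");crop(f,180,60,350,220,4,"s19.png")
E
```

```text
t 26.45 grasp chest mm [-22.7 -30.  218.6] psi-yaw 1.574 F [ 0.6 -0.5  0.2] T [-0.02 -0.01 -0.06] g 0.8 q [-0.24  0.4  -0.08  1.09 -0.    1.53]
```

View pics/s19.png

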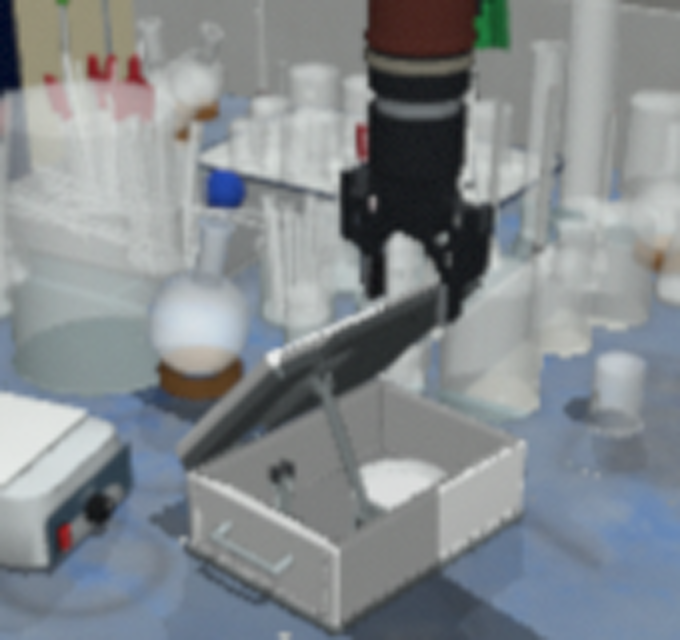

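jog_arm([
  {"fingers":0.8,"delta_pos":[0,-0.01,-0.012],"turn":0},
  {"fingers":0.8,"delta_pos":[0,-0.02,-0.024],"turn":0},
  {"fingers":0.8,"delta_pos":[0,-0.03,-0.036],"turn":0},
  {"fingers":0.8,"delta_pos":[0,-0.04,-0.048],"turn":0},
  {"fingers":0.8,"delta_pos":[0,-0.05,-0.06],"turn":0},
  {"fingers":0.8,"delta_pos":[0,-0.06,-0.07],"turn":0},
  {"fingers":0.8,"delta_pos":[0,-0.06,-0.07],"turn":0},
  {"fingers":0.8,"delta_pos":[0,-0.06,-0.07],"turn":0},
])

```text
time: 27.5
tool_pos: [0.5588, -0.0619, 0.3841]
orientation: [0.775, 0.632, 0.0, -0.0]
wrist_force: [0.7, -0.2, -0.3]
gripper_width: 0.801
```

```bash
python3 - <<'E'
from h import *
from plant import r
s=r.sense();st(s)
f=r.grab_frame("side");crop(f,180,60,350,220,4,"s20.png")
E
```

```text
t 27.5 grasp chest mm [-31.7 -30.  229.1] psi-yaw 1.574 F [ 0.7 -0.  -0.3] T [ 0.06  0.   -0.01] g 0.801 q [-0.24  0.37 -0.09  1.11  0.    1.53]
```

View pics/s20.png

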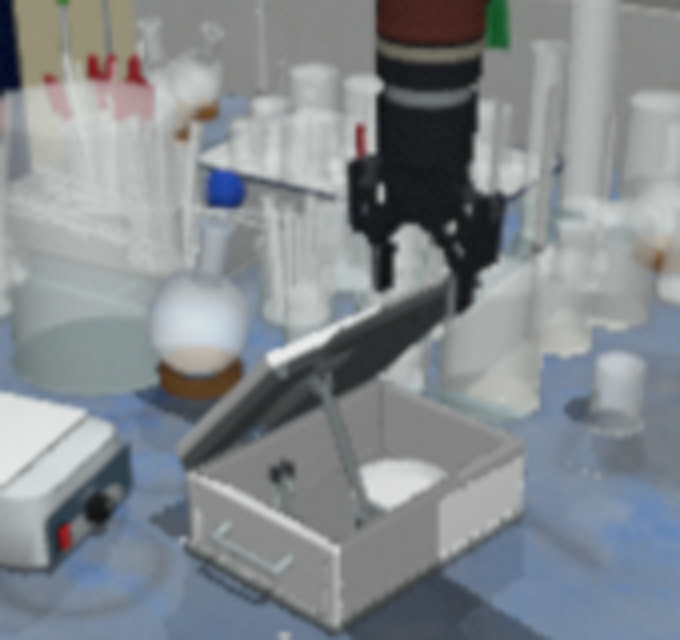

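jog_arm([
  {"fingers":0.8,"delta_pos":[0,0,-0.05],"turn":0},
  {"fingers":0.8,"delta_pos":[0,0,-0.1],"turn":0},
  {"fingers":0.8,"delta_pos":[0,0,-0.2],"turn":0},
  {"fingers":0.8,"delta_pos":[0,0,-0.4],"turn":0},
  {"fingers":0.8,"delta_pos":[0,-0.1,-0.6],"turn":0},
  {"fingers":0.8,"delta_pos":[0,-0.3,-0.7],"turn":0},
  {"fingers":0.8,"delta_pos":[0,-0.6,-0.8],"turn":0},
  {"fingers":0.8,"delta_pos":[0,-0.8,-0.8],"turn":0},
])

```text
time: 28.55
tool_pos: [0.4398, -0.0375, 0.5063]
orientation: [0.775, 0.632, 0.001, 0.001]
wrist_force: [0.1, 0.1, -0.4]
gripper_width: 0.8
```

```bash
python3 - <<'E'
from h import *
from plant import r
s=r.sense();st(s)
f=r.grab_frame("side");crop(f,180,60,350,220,4,"s21.png");crop(f,220,110,300,190,8,"s22.png")
E
```

```text
t 28.55 grasp chest mm [-153.2  -30.3  351.3] psi-yaw 1.574 F [ 0.1  0.1 -0.4] T [0.01 0.   0.02] g 0.8 q [-0.25  0.09 -0.14  1.34 -0.    1.52]
```

View pics/s21.png

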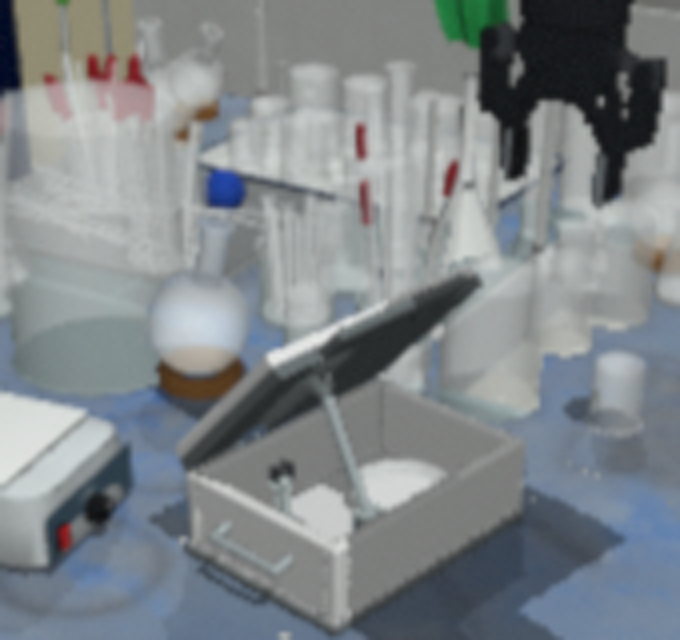

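View pics/s22.png

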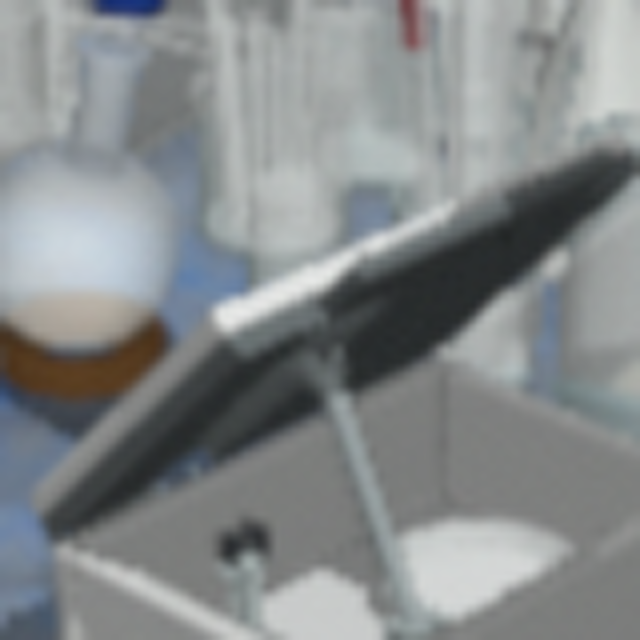

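```bash
python3 - <<'E'
from h import *
from plant import r
f=r.grab_frame("side")
def P(c,y):
    e,d=ray(f,220+(c[0]+.5)/8-.5,110+(c[1]+.5)/8-.5);e=chest(e);d=R.from_euler('z',-YAW).apply(d);return e+d*(y-e[1])/d[1]
for c in((238,350),(218,325)):
    p=P(c,.12);print("lid corner",p*1e3,np.arctan2(p[2]-.08,.085-p[0]),np.hypot(p[2]-.08,.085-p[0]))
for c in((328,365),(343,410),(400,590)):
    p=P(c,.0515);print("rod",p*1e3,np.arctan2(p[2]-.066,p[0]+.055),np.hypot(p[2]-.066,p[0]+.055))
for ph in(1.05,1.1,1.15,1.2,1.25):
    t=np.array([-.055+.125*np.cos(ph)-.085,.066+.125*np.sin(ph)-.08]);D=np.hypot(*t);print(ph,D,"theta if z=0",np.arctan2(t[1],-t[0]),"theta on strip",np.arctan2(t[1],-t[0])+.007/D)
E
```

```text
lid corner [-21.91227944 120.         206.46574752] 0.8689874625510317 0.16560139126622422
lid corner [-11.6377689  120.         213.20377689] 0.9431682059260422 0.16456641381843834
rod [ -3.19292124  51.5        168.00550886] 1.100860548631861 0.11440759261278953
rod [-11.37461085  51.5        150.97827572] 1.096509162621086 0.09552215409482884
rod [-43.09702999  51.5         80.93709719] 0.8979649794059856 0.019099674538106678
1.05 0.12235208226348458 theta if z=0 0.8816229602177765 theta on strip 0.9388349003049549
1.1 0.12816360633927937 theta if z=0 0.8632720481200367 theta on strip 0.9178897371812305
1.15 0.13390020828267096 theta if z=0 0.8443476828859129 theta on strip 0.8966254208355253
1.2 0.1395576647570141 theta if z=0 0.8249272726091201 theta on strip 0.8750857501974906
1.25 0.14513190947693427 theta if z=0 0.8050750561115577 theta on strip 0.8533070405540453
```

```bash
python3 - <<'E'
from h import *
from plant import r
f=r.grab_frame("side")
for th in(.78,.82,.84,.86,.92):
    o=[]
    for rr,y,h in((.17,.12,0),(.17,.12,.022),(.2,.075,0),(.2,-.075,0)):
        u=proj(f,w(.085-rr*np.cos(th)+h*np.sin(th),y,.08+rr*np.sin(th)+h*np.cos(th)))[0]
        o.append(((u+.5-[220,110])*8).round())
    print(th,np.array(o).tolist())
t=r.grab_frame("top");crop(t,200,100,400,250,4,"t22.png")
E
```

```text
0.78 [[266.0, 379.0], [235.0, 328.0], [392.0, 306.0], [644.0, 185.0]]
0.82 [[256.0, 364.0], [224.0, 313.0], [380.0, 287.0], [633.0, 168.0]]
0.84 [[251.0, 356.0], [219.0, 306.0], [375.0, 278.0], [628.0, 160.0]]
0.86 [[246.0, 348.0], [213.0, 299.0], [369.0, 269.0], [622.0, 152.0]]
0.92 [[231.0, 326.0], [196.0, 279.0], [350.0, 243.0], [605.0, 128.0]]
```

View pics/t22.png

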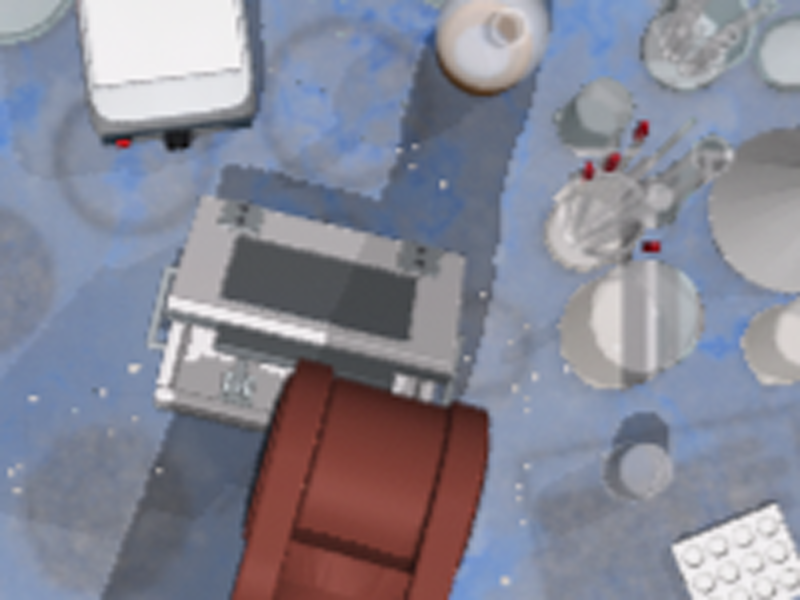

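```bash
python3 - <<'E'
from h import *
from plant import r
st(r.sense());print(r.hand_in())
E
```

```text
t 28.75 grasp chest mm [-151.8  -30.4  350.3] psi-yaw 1.574 F [ 0.2 -0.3  0. ] T [-0.01 -0.01  0.03] g 0.8 q [-0.25  0.09 -0.14  1.34 -0.    1.52]
the job is handed in; nothing more can be done
None
```

The chest is open with its lid propped on the rod, and I handed the job in at about 28.8 s of the 64 s allowed. `hand_in` gives no verdict, so I can't confirm it passed.

**What I did**
1. I raised the lid with the closed fingertips against the lip's front edge and laid it back on its stop.
2. I gripped the rod and swung it up out of its clip. It came to only about 0.76 rad, so I nudged the roller end up to about 0.9 rad.
3. I straddled the lip with the open jaws and lowered the lid slowly. The force on the fingers had gone to zero by the end of the lowering.
4. I drew the gripper back and up; the lid did not move when it let go.

**Last checks, from the side camera**
- **Rod:** it stands at about 1.10 rad, with the roller about 128 mm from the hinge. I had measured the slot's centre at about 122 mm, so the roller is probably towards the slot's free-edge side.
- **Lid:** my readings of the lid angle disagreed. One corner gave 0.87 rad, and a second corner gave 0.94 rad when computed as though it were the same point. Projecting the lid's outline fitted about 0.80 to 0.86 rad.
- **Seating:** with the rod at 1.10 rad, the lid should be at about 0.84 rad with the roller in the slot and about 0.92 rad if it were only on the strip. I took it as seated, but the roller itself was hidden under the lid.
- **Contact:** the gripper was well clear, with a wrist force of about 0 N.
- **Other items:** the dish and beaker looked unmoved in the pictures. I didn't re-check the flask at the end, but the arm never went near it.

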